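# Shut the marked valve under the sliding cover of a bench valve box

### The job

Push the cover of the grey valve box straight back, away from the robot, as far as it goes, so that the two valve handles show; then push the handle that is marked with a round disc fully shut, clockwise until it lies across its pipe, and leave the cover back. Push with the fingertips or the outside of the fingers and do not pinch the handle; leave the plain handle and the small loose things round the box where they are.

Things in the scene. Friction and masses are not known exactly. Their poses are not given: they have to be found in the camera images.
- valve_box: Grey metal valve box, fixed to the worktop, 250 mm (its x) by 280 mm (its y) by 52 mm high. Origin on the worktop, 130 mm behind its front face, midway between its sides; x points from its front (robot side) to its back, y left, z up. Under the cover is an open compartment, x -105 to -5 mm, y -127 to +127 mm, floor at z 6 mm, pipes up to z 29 mm; behind it a flat deck with 10 mm side rails.
- cover (a joint): Slide of the cover along the box's +x (away from the robot): 0 = closed, 0.110 m = fully back against its stop. Starts between 0 and 0.010. It takes about 3 to 5 N to push and stays where it is left.
- cover_front (a point): Middle of the front (robot-side) face of the cover, a bare aluminium slab 120 mm (x) by 262 mm (y) by 20 mm thick, lying from z 54 to 74 mm above the worktop; this point is at z 64 mm. In front of the face the box has a 15 mm wide ledge at z 52 mm. When closed, it hides both handles.
- marked_valve: Valve with the marked handle. Origin on the box's floor (z 6 mm) on the handle's upright pivot axis; axes parallel to the box's. Two valves stand side by side in the compartment, pivots at x -30 mm and y -65 mm or +40 mm in the box's frame; either may be the marked one.
- marked_handle (a joint): Turn of the marked handle, rad: 0 = open (handle along its pipe, pointing to the box's -x, towards the robot), 1.571 = shut against its stop (across the pipe, pointing to the box's +y, left). Grows clockwise seen from above. Starts between 0 and 0.30. Takes about 3 N at the disc; stays where it is left.
- marked_end (a point): Centre of the round disc (24 mm across, 12 mm thick) that marks this handle, 43 mm from the pivot axis. The handle is a flat steel bar 10 mm wide, 55 mm long from the pivot, z 34 to 46 mm above the worktop, its pivot hub 22 mm across. This point is at z 40 mm.
- marked_push_side: The half of the marked handle on the side where one pushes to shut it (the box's -y side when open). Origin on the pivot axis.
- marked_far_side: The other half of the marked handle (the box's +y side when open). Origin on the pivot axis.
- plain_end (a point): Point on the other valve's handle 43 mm from its pivot axis, at z 40 mm: the same bar, 10 mm wide and 55 mm long, but without a disc. It lies open, at 0 to 0.30 rad in the same sense, and must stay so.
- vial: small screw-cap sample vial, 22 mm across, 54 mm tall, standing left of the box, loose. Origin at the centre of its underside.
- bushing: flanged bushing, 32 mm across, 24 mm tall, standing right of the box, loose. Origin at the centre of its underside.
- gear: small spur gear, 33 mm across, 16 mm tall, lying in front of the box on the right, loose. Origin at the centre of its underside.
- rotor: white slotted rotor, 48 mm across, 37 mm tall, standing in front of the box on the left, loose. Origin at the centre of its underside.

How it is judged:
By the outcome, as a careful person would: the job done as asked, in the order asked, and still so for the second after the job is handed in, with the robot touching nothing.
It also fails if it takes over 48 s, if anything falls off the work surface, if the arm or the gripper's body presses on something with over 40 N, if the wrist force passes 120 N, or if a joint passes its speed limit or range.

### The arm

A 7-joint arm with a two-finger parallel gripper is mounted at the origin on a cart in front of the work surface, level with it; the furniture and walls round the work are solid. World frame = base frame: x ahead of the robot, y to its left, z up, the work surface at z = 0. Lengths are in m, angles in degrees, forces in N, time in s.
With the tool pointing down it reaches from about 0.425 to 1.025 m from the base axis. Payload 9.4 kg.
Tool frame: the origin (TCP) lies on the centre line of the jaws, within the pads' length; the fingertips stand 8 mm ahead of it and the grasp point (between the pads) lies 11 mm behind it; z points along the fingers, y is the direction in which the jaws open and shut (so a half turn about z gives the same grasp; the last joint's range is limited). The gripper opens to 85 mm and grips with 20 to 120 N. Pads are 22 mm wide; open, the fingers measure 114 mm over their backs; the gripper's body (76 mm by 85 mm) begins 54 mm behind the grasp point. The pads swing forward as they close: fully open they stand 13 mm farther back than shut.
Start: joints at [-76.587, 34.337, -0.143, 91.639, 0.103, 54.024, -4.572], TCP at [0.222, 0.69, 0.216] pointing down, gripper open.
Joint ranges: [-147.43, 147.43], [-19.82, 112.94], [-74.19, 73.91], [6.32, 146.72], [-59.91, 239.91], [6.04, 106.73], [-150.56, 150.56]. Speed limits (degrees/s): [127.2, 127.2, 172.46, 172.46, 180, 180, 180].

### API

Orientations are given as [roll, pitch, yaw] about the fixed x, y, z axes, in that order (R = Rz(yaw) Ry(pitch) Rx(roll)).
In Python, from rig import sensors, cams, job_done gives the robot as it stands. The module is installed in compiled form; this text tells all that it offers.
- The arm moves only by the tool play_rows, never from a script. Its argument "rows" is one flat list of numbers, 6 for each row, row after row: the shift along the tool's x, y, z in m, then the turn, a rotation vector about the tool's x, y, z in degrees. A call has 1 to 10 rows; each row shifts and turns the pose as measured when the row begins, along the tool's axes as they then stand; what a row does not reach is not made up. A row lasts 1/8 s, in which the tool goes at most 62.5 mm and 10.7 degrees, less where a joint would pass 70% of its speed; a pose out of reach is approached as far as the arm can. A call is refused whole if a number of a shift passes 0.0625 or a number of a turn 10.7, either way. A call with a gripper value outside its range is refused whole. "hand" is the opening, from 0 (shut) to 1 (fully open), set as the call begins (left out, the last holds). The fingers move at their own pace and stop on an object; "newtons" is the grip in N (left out, the last holds). Time passes only in rows, so rows that do not move let the fingers close. It gives the time, the measured TCP pose, the force and the opening at its end, in the units of the state.
- sensors.get_state(): the state, without advancing time (a new reading comes with each control period).
- cams.capture(name): name is "side" or "top"; returns a dict with "pixels" (384x512x3 uint8, red, green, blue), "intrinsics" (3x3 intrinsics, pixels), "rvec" (rotation vector, rad) and "tvec" (3), from world to camera coordinates, as OpenCV has them. Camera axes: x right, y down, z forward; pixel columns grow to the right and rows downward; lengths in m; the calibration is good to about 2 mm. A picture is of the moment at which its call begins. There is no depth.
- job_done(): hands the job in, once; it reports no verdict.
The state is a dict: "clock": time; "joint_pos": joint angles; "qvel": joint speeds; "effort": joint torques, N m; "tool_pos": TCP position; "ee_rot": TCP orientation; "force": force on the tool from outside, world axes, zero at the start; "moment": the same for the moment, N m; "gripper_width": finger opening in m.
Only numpy, scipy, OpenCV 4.12 (cv2) and the standard library are available. Lean on these libraries where they do the work, as an engineer would, in place of code of your own. Each camera call takes 0.05 s, during which the arm holds its last target.

## Working session

There is one attempt and no reset: what is moved stays moved. The work goes in short steps, Python scripts to look and compute and a tool call to move; the robot and the scene stay as the last step left them, time stands still between calls to the robot, and variables do not carry over. Pictures are saved under pics/ and viewed, and the job is handed in when it is done.

Besides the shell and the picture viewer there is one more tool, called after "Request:" as name(argument=value, ...) on one line, values as JSON. play_rows: Moves the arm, as the interface text tells. Its arguments: {"type":"object","properties":{"rows":{"type":"array","items":{"type":"number"}},"hand":{"type":"number"},"newtons":{"type":"number"}},"required":["rows"]}

```bash
mkdir -p pics; cat > h.py <<'E'
import numpy as np,cv2,pickle
from rig import sensors,cams
def snap(n,tag):
    c=cams.capture(n); cv2.imwrite(f'pics/{tag}.png',c['pixels'][:,:,::-1]); pickle.dump(c,open(f'pics/{tag}.pkl','wb')); return c
def load(tag): return pickle.load(open(f'pics/{tag}.pkl','rb'))
def ray(c,u,v,z):
    R=cv2.Rodrigues(np.array(c['rvec'],float))[0];t=np.array(c['tvec'],float).ravel()
    K=np.array(c['intrinsics']);d=R.T@np.linalg.inv(K)@np.array([u,v,1.]);o=-R.T@t
    return o+d*(z-o[2])/d[2]
def proj(c,P):
    return cv2.projectPoints(np.array(P,float).reshape(-1,3),np.array(c['rvec'],float),np.array(c['tvec'],float),np.array(c['intrinsics'],float),None)[0].reshape(-1,2)
def crop(tag,x0,y0,x1,y1,s,out):
    im=cv2.imread(f'pics/{tag}.png')[y0:y1,x0:x1]; cv2.imwrite(f'pics/{out}.png',cv2.resize(im,None,fx=s,fy=s,interpolation=cv2.INTER_CUBIC))
E
python3 -c "
from h import *
for n in ('top','side'):
    c=snap(n,n+'0'); R=cv2.Rodrigues(np.array(c['rvec'],float))[0]; print(n,-R.T@np.array(c['tvec']).ravel(), c['intrinsics'])
s=sensors.get_state(); print(s)
"
```

```text
top [0.35020728 0.04929142 0.95034815] [[443.3710669    0.         256.05761272]
 [  0.         443.3710669  188.33271027]
 [  0.           0.           1.        ]]
side [0.47032465 0.78973394 0.44167561] [[405.41458896   0.         254.03466137]
 [  0.         405.41458896 194.99953485]
 [  0.           0.           1.        ]]
{'clock': 0.1, 'joint_pos': array([-76.58726424,  34.37959778,  -0.1447047 ,  91.67541228,
         0.10358276,  54.02431443,  -4.57296912]), 'qvel': array([ 0.07465885, -0.05909429, -0.02350524, -0.04114481, -0.02854876,
        0.02818958,  0.03054526]), 'effort': array([ 4.87271158e-03, -7.77995825e+01,  1.56959094e+00, -2.58625799e+01,
        1.25916617e-02,  5.53410529e-03, -1.58728693e-05]), 'tool_pos': array([0.22161059, 0.68984308, 0.21511365]), 'ee_rot': array([-1.79921217e+02,  8.33883849e-03,  1.62194691e+02]), 'force': array([0.10665974, 0.24575016, 0.82418565]), 'moment': array([ 0.00314711,  0.0854456 , -0.04887393]), 'gripper_width': 0.08539543363842254}
```

View pics/top0.png

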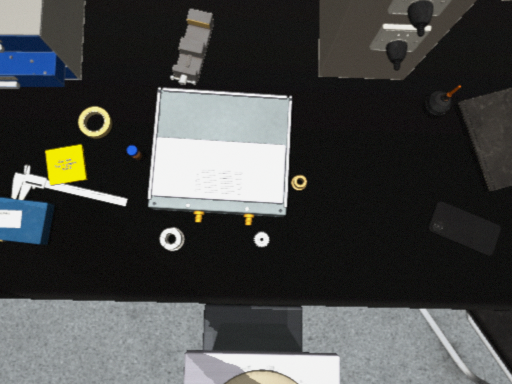

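View pics/side0.png

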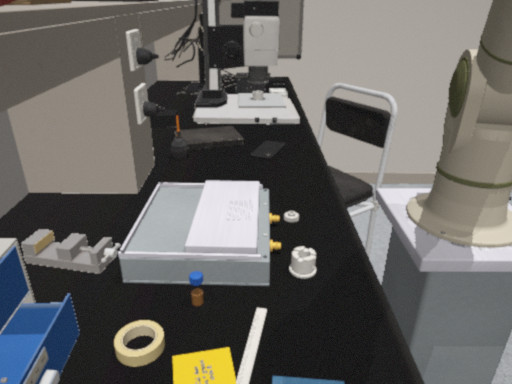

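```bash
python3 -c "
from h import *
crop('top0',140,80,310,255,4.5,'t0c')"
```

```text
(no output)
```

View pics/t0c.png

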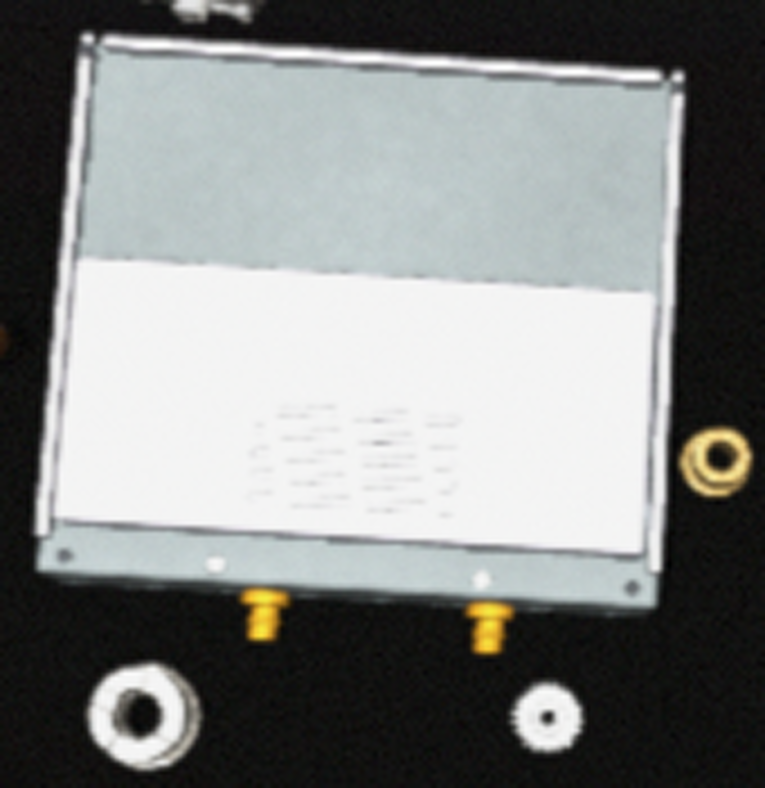

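```bash
python3 -c "
from h import *
c=load('top0')
f=lambda p,z: ray(c,140+(p[0]+.5)/4.5-.5,80+(p[1]+.5)/4.5-.5,z)
L=f((38,571),.052);R=f((657,606),.052);print(L,R,np.linalg.norm(L-R))
C=[f(p,.074) for p in((54,520),(641,554),(655,292),(79,258))]
print(C,np.linalg.norm(C[0]-C[1]),np.linalg.norm(C[1]-C[2]))
y=(L-R)/np.linalg.norm(L-R);yaw=np.degrees(np.arctan2(-y[0],y[1]));y2=C[0]-C[1];print('yaw',yaw,np.degrees(np.arctan2(-y2[0],y2[1])))
x=np.array([y[1],-y[0],0]);o=(L+R)/2+.13*x;o[2]=0;print('org',o)
for p in C: print((p-o)@x,(p-o)@y)
for n,p,z in(('rotor',(140,716),.037),('gear',(547,717),.016),('bush',(718,458),.024)):print(n,f(p,z))
print('vial',ray(c,132,151,.054))
"
```

```text
[0.44058135 0.24121615 0.052     ] [ 0.43272082 -0.03768194  0.052     ] 0.27900883247676156
[array([0.46108333, 0.23090563, 0.074     ]), array([ 0.45358475, -0.02808683,  0.074     ]), array([ 0.5728732 , -0.03242034,  0.074     ]), array([0.57984256, 0.22686063, 0.074     ])] 0.2591009873943307 0.11936713637760625
yaw -1.6144112466562306 -1.6584163835795929
org [0.56659948 0.09810461 0.        ]
-0.10921567834798894 0.12977559610799738
-0.1094146768327503 -0.12932531486747598
0.009948509586837679 -0.13029638373873964
0.009610369608706327 0.12907801636903424
rotor [0.37756242 0.1945949  0.037     ]
gear [0.38273678 0.009393   0.016     ]
bush [ 0.50615153 -0.06816651  0.024     ]
vial [0.55371123 0.28045323 0.054     ]
```

Request:
play_rows(rows=[0,0,0,0,0,-8.1,0,0,0,0,0,-8.1,-0.022,-0.055,0,0,0,0,-0.022,-0.055,0,0,0,0,-0.022,-0.055,0,0,0,0,-0.022,-0.055,0,0,0,0,-0.022,-0.055,0,0,0,0,-0.022,-0.055,0,0,0,0,-0.022,-0.055,0,0,0,0,-0.022,-0.055,0,0,0,0], hand=0, newtons=40)

```text
clock: 1.35
tool_pos: [0.3915, 0.2362, 0.2121]
ee_rot: [-179.7, -0.1, 179.4]
force: [0.7, -0.2, -0.6]
gripper_width: 0.0
```

Request:
play_rows(rows=[-0.012,-0.045,0,0,0,1,-0.012,-0.045,0,0,0,0,-0.012,-0.045,-0.0,0,0,0,0,0,0.05,0,0,0,0,0,0.03,0,0,0,0,0,0,0,0,0])

```text
clock: 2.1
tool_pos: [0.4267, 0.0897, 0.1317]
ee_rot: [-179.7, 0.0, 177.7]
force: [-1.4, 0.2, 0.3]
gripper_width: -0.0
```

```bash
python3 -c "
from h import *
snap('side','s1');snap('top','t1');s=sensors.get_state();print(s['clock'],s['tool_pos'],s['ee_rot'],s['force'])
crop('s1',130,120,330,320,3,'s1c')"
```

```text
2.2 [0.42767939 0.09036888 0.13332033] [-179.76628237    0.2070862   177.76345257] [-0.20417004  0.38149846  0.75840072]
```

View pics/s1c.png

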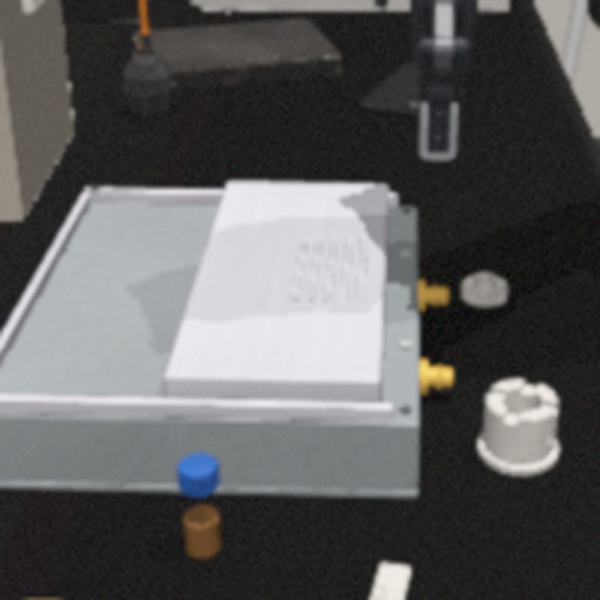

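View pics/t1.png

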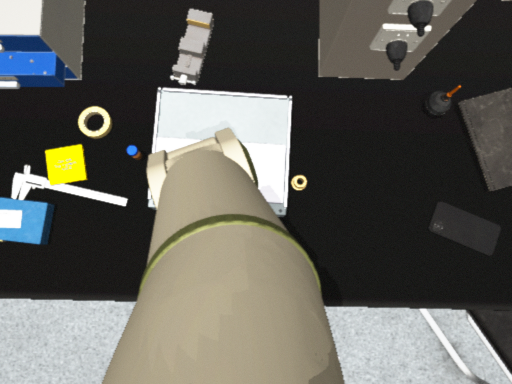

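```bash
python3 -c "
from h import *
c=load('s1')
for z in(.120,.1253,.13): print(proj(c,[[.4167,.0904,z],[.4277,.0904,z],[.4387,.0904,z]]).tolist())
print([130+x/3 for x in(419,438,459)],120+160/3)"
```

```text
[[279.8652554564021, 184.73206416708246], [274.0743062072599, 184.6919700176438], [268.28234428328483, 184.65186885686134]]
[[279.9684997890564, 182.18839578938204], [274.15991673051116, 182.14795642174857], [268.3503148185649, 182.10750996085557]]
[[280.06058376133535, 179.9196892913385], [274.2362730865406, 179.8789408790945], [268.41093803180877, 179.83818530001852]]
[269.66666666666663, 276.0, 283.0] 173.33333333333334
```

```bash
python3 -c "
from h import *
im=cv2.imread('pics/s1.png')[110:200,245:310].astype(float)/255
cv2.imwrite('pics/s1d.png',cv2.resize((im**.4*255).astype('uint8'),None,fx=6,fy=6,interpolation=cv2.INTER_CUBIC))"
```

```text
(no output)
```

View pics/s1d.png

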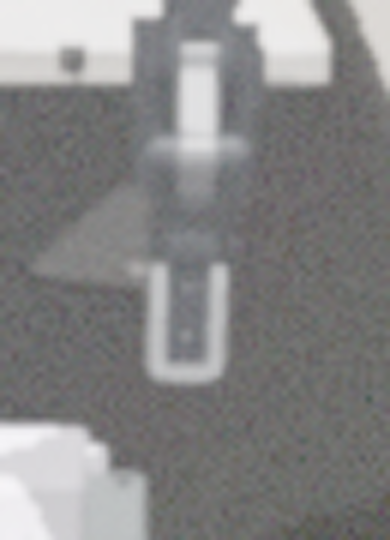

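```bash
python3 -c "
from h import *
c=load('s1');o=np.array([.5666,.0981,0]);a=np.radians(-1.64);x=np.array([np.cos(a),np.sin(a),0]);y=np.array([-x[1],x[0],0])
for P in((-.13,.14,0),(-.13,.14,.052),(-.109,.131,.074),(-.109,-.131,.074)): print(P,proj(c,o+P[0]*x+P[1]*y+[0,0,P[2]]))
for z in(.12,.13,.14,.15): print(z,proj(c,[.428,.105,z]))"

```

```text
(-0.13, 0.14, 0) [[268.44802464 286.3836361 ]]
(-0.13, 0.14, 0.052) [[269.22461668 261.04295679]]
(-0.109, 0.131, 0.074) [[256.67078966 246.40883332]]
(-0.109, -0.131, 0.074) [[259.07034473 180.78936786]]
0.12 [[274.28023117 187.96354019]]
0.13 [[274.44622713 183.08585341]]
0.14 [[274.61418149 178.1506204 ]]
0.15 [[274.78412911 173.15681672]]
```

```bash
python3 -c "
from h import *
snap('side','s2')
im=cv2.imread('pics/s2.png')[0:200,180:380].astype(float)/255
cv2.imwrite('pics/s2d.png',cv2.resize((im**.5*255).astype('uint8'),None,fx=3,fy=3,interpolation=cv2.INTER_CUBIC))
s=sensors.get_state();print(s['tool_pos'])
c=load('s2')
for z in (.125,.152,.144,.198,.3): print(z,proj(c,[[.428,.075,z],[.428,.105,z]]).tolist())"
```

```text
[0.42806405 0.09057798 0.13377171]
0.125 [[273.62356238082236, 178.99091819520996], [274.3629864954695, 185.53182699145606]]
0.152 [[274.05155798717584, 165.97695863536717], [274.8183609488708, 172.1509356449615]]
0.144 [[273.9233694119586, 169.87475783972036], [274.68191936550625, 176.16018558972394]]
0.198 [[274.81207964784124, 142.85195924434686], [275.62877624503426, 148.33739287262796]]
0.3 [[276.6548095478494, 86.82051396213987], [277.599020834686, 90.44299720938494]]
```

View pics/s2d.png

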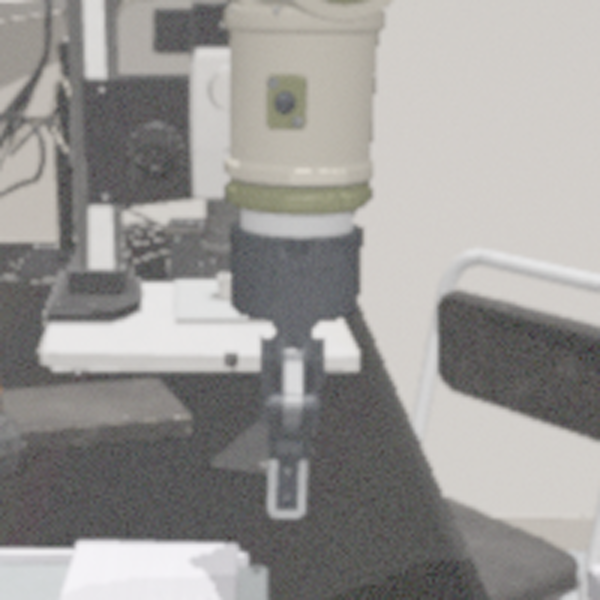

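Request:
play_rows(rows=[0,0.005,0.03,0,0,0,0,0.005,0.026,0,0,0,0,0,0,0,0,0])

```text
clock: 2.62
tool_pos: [0.4318, 0.1024, 0.0807]
ee_rot: [-180.0, 0.7, 177.8]
force: [-0.6, -0.4, -0.2]
gripper_width: -0.0002
```

```bash
cat > v.py <<'E'
import sys
from h import *
n,tag,x0,y0,x1,y1,s=sys.argv[1:]
snap(n,tag)
im=cv2.imread(f'pics/{tag}.png')[int(y0):int(y1),int(x0):int(x1)].astype(float)/255
cv2.imwrite(f'pics/{tag}d.png',cv2.resize((im**.6*255).astype('uint8'),None,fx=float(s),fy=float(s),interpolation=cv2.INTER_CUBIC))
s=sensors.get_state();print(s['clock'],s['tool_pos'],s['ee_rot'],s['force'])
E
python3 v.py side s3 210 130 310 280 4
```

```text
2.675 [0.43214029 0.102278   0.08144001] [179.99620942   0.79068782 177.82189484] [-1.15309388 -0.39561816  0.95942083]
```

View pics/s3d.png

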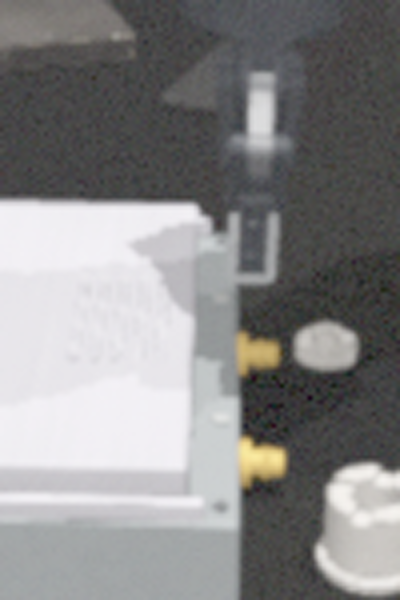

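```bash
python3 -c "
from h import *
c=load('s3')
for z in (.0734,.08,.085,.09,.095): print(z,proj(c,[[.421,.102,z],[.443,.102,z],[.443,.117,z]]).tolist())"
```

```text
0.0734 [[277.0976929492959, 209.2475169547982], [265.6646331364332, 209.1725938873401], [265.8888016263424, 212.92240798690045]]
0.08 [[277.2143116895506, 206.21070827301224], [265.7384253357819, 206.1349782976312], [265.9647498679331, 209.84553269242645]]
0.085 [[277.30324269623867, 203.89490163163816], [265.7946977842764, 203.8185536846438], [266.02267319163036, 207.49889714267445]]
0.09 [[277.3926814670491, 201.5658725657073], [265.8512915842323, 201.48890081423176], [266.08093316065157, 205.13862315102455]]
0.095 [[277.4826323631585, 199.22350750805964], [265.9082094962136, 199.14590604928338], [266.13953271838005, 202.76459147279812]]
```

Request:
play_rows(rows=[-0.004,0,0.008,0,0,0,0,0,0.005,0,-0.8,0,0,0,0,0,0,0])

```text
clock: 3.05
tool_pos: [0.4381, 0.1022, 0.0704]
ee_rot: [179.9, 1.9, 177.8]
force: [-0.3, 0.7, 0.4]
gripper_width: -0.0
```

```bash
python3 v.py side s4 210 130 310 280 4
```

```text
3.1 [0.43829841 0.10221452 0.07052833] [179.90307866   1.89284819 177.78465211] [ 0.03348665  0.22886497 -0.42256412]
```

View pics/s4d.png

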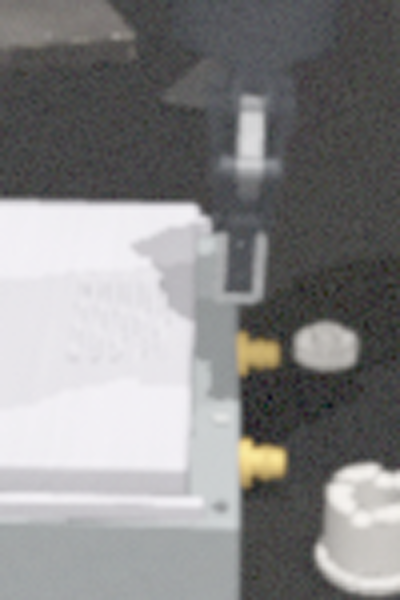

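Request:
play_rows(rows=[0,0,0.004,0,1.9,0,0,0,0.004,0,0,0,0,0,0.002,0,0,0,0,0,0,0,0,0])

```text
clock: 3.6
tool_pos: [0.4381, 0.1021, 0.0607]
ee_rot: [179.9, 0.0, 177.8]
force: [0.4, -0.2, -0.9]
gripper_width: -0.0001
```

```bash
python3 v.py side s5 210 130 310 280 4
```

```text
3.65 [0.43805569 0.10210024 0.06077484] [1.79902069e+02 2.13932194e-02 1.77792464e+02] [-0.2942122   0.30844215  0.15321374]
```

View pics/s5d.png

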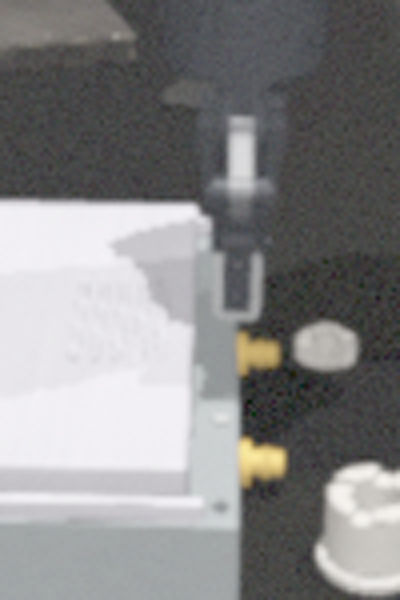

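Request:
play_rows(rows=[0,0,0.004,0,0,0,0,0,0.002,0,0,0])

```text
clock: 3.9
tool_pos: [0.438, 0.1022, 0.0546]
ee_rot: [179.9, 0.1, 177.8]
force: [-1.5, -0.3, 0.6]
gripper_width: -0.0001
```

Request:
play_rows(rows=[0,0,0.003,0,0,0,0,0,0.002,0,0,0])

```text
clock: 4.15
tool_pos: [0.4379, 0.1023, 0.0492]
ee_rot: [179.9, 0.0, 177.8]
force: [-0.0, 0.8, 0.0]
gripper_width: 0.0
```

```bash
python3 v.py side s6 210 130 310 280 4
```

```text
4.2 [0.43791604 0.10226104 0.0490656 ] [1.79901625e+02 3.88177012e-02 1.77813108e+02] [-0.00841788  0.64644443 -0.24469916]
```

View pics/s6d.png

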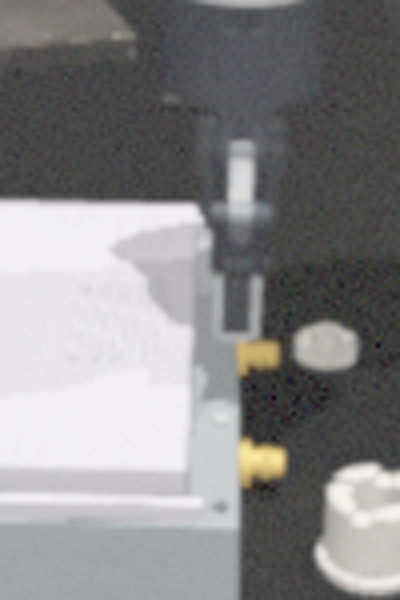

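Request:
play_rows(rows=[0,0,0.002,0,0,0,0,0,0.002,0,0,0])

```text
clock: 4.45
tool_pos: [0.438, 0.1023, 0.0449]
ee_rot: [179.9, 0.0, 177.8]
force: [0.9, -0.2, 0.1]
gripper_width: 0.0004
```

Request:
play_rows(rows=[0,0,0.002,0,0,0,0,0,0.0,0,0,0])

```text
clock: 4.7
tool_pos: [0.4379, 0.1022, 0.0426]
ee_rot: [179.9, 0.0, 177.8]
force: [0.7, 0.8, 0.5]
gripper_width: 0.0001
```

```bash
python3 v.py side s7 240 170 300 240 8
```

```text
4.75 [0.43794511 0.10220577 0.04264507] [1.79904655e+02 3.71569973e-02 1.77806410e+02] [-0.31608025 -0.08191807  0.31224716]
```

View pics/s7d.png

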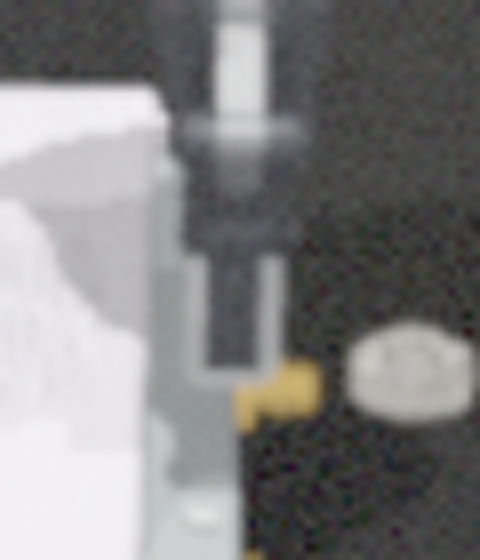

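Request:
play_rows(rows=[0,0,0.003,0,0,0,0,0,0.0,0,0,0])

```text
clock: 5.0
tool_pos: [0.438, 0.1023, 0.0395]
ee_rot: [179.9, 0.0, 177.8]
force: [0.2, -0.3, 0.0]
gripper_width: -0.0006
```

Request:
play_rows(rows=[0,0,0.002,0,0,0,0,0,0.002,0,0,0])

```text
clock: 5.25
tool_pos: [0.4381, 0.1023, 0.0363]
ee_rot: [179.9, 0.1, 177.8]
force: [-5.6, -0.3, 53.3]
gripper_width: 0.0002
```

```bash
python3 v.py side s8 240 170 300 240 8
```

```text
5.3 [0.43814772 0.10226272 0.03650499] [1.79875800e+02 1.18367616e-01 1.77798683e+02] [-2.17957902 -0.1110615  25.5944273 ]
```

View pics/s8d.png

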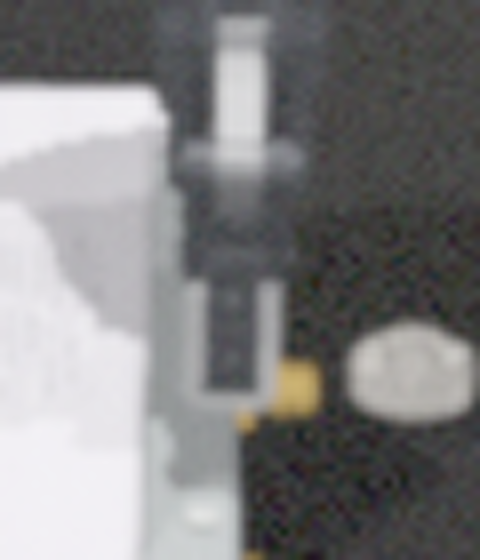

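Request:
play_rows(rows=[0,0,-0.009,0,0,-0.5,-0.006,0,0,0,0,0,-0.012,0,0,0,0,0,-0.02,0,0,0,0,0,-0.02,0,0,0,0,0])

```text
clock: 5.92
tool_pos: [0.495, 0.1003, 0.045]
ee_rot: [180.0, -0.3, 178.4]
force: [-4.8, 2.7, 3.3]
gripper_width: -0.0002
```

```bash
python3 v.py side s9 130 130 330 300 4
```

```text
5.975 [0.4986185  0.10037974 0.04510122] [ 1.79928110e+02 -4.78998842e-02  1.78354789e+02] [ 3.36912809  0.08792615 -0.42313682]
```

View pics/s9d.png

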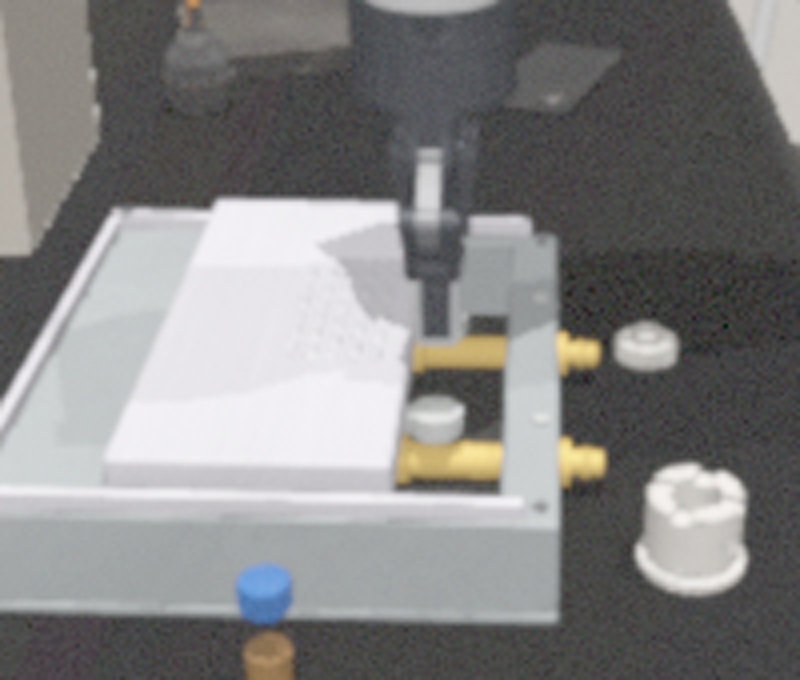

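Request:
play_rows(rows=[-0.018,0,0,0,0,0,-0.018,0,0,0,0,0,-0.009,0,0,0,0,0,0,0,0,0,0,0])

```text
clock: 6.48
tool_pos: [0.5432, 0.0984, 0.0432]
ee_rot: [180.0, -0.3, 178.3]
force: [-0.4, 0.2, -0.6]
gripper_width: 0.0002
```

Request:
play_rows(rows=[-0.004,0,-0.001,0,0,0,-0.003,0,0,0,0,0])

```text
clock: 6.72
tool_pos: [0.5485, 0.098, 0.0438]
ee_rot: [-180.0, -0.5, 178.3]
force: [-3.0, -0.3, 1.7]
gripper_width: -0.0003
```

Request:
play_rows(rows=[-0.003,0,0,0,0,0,-0.002,0,0,0,0,0])

```text
clock: 6.98
tool_pos: [0.5504, 0.0979, 0.0437]
ee_rot: [-179.9, -0.8, 178.4]
force: [-9.6, 1.1, 7.9]
gripper_width: -0.0003
```

Request:
play_rows(rows=[-0.003,0,0,0,0,0,-0.002,0,0,0,0,0])

```text
clock: 7.22
tool_pos: [0.5501, 0.0978, 0.0437]
ee_rot: [-179.8, -1.4, 178.5]
force: [-6.2, 0.6, 4.7]
gripper_width: -0.0002
```

Request:
play_rows(rows=[-0.006,0,0,0,0,0,-0.006,0,0,0,0,0])

```text
clock: 7.48
tool_pos: [0.5496, 0.0975, 0.0432]
ee_rot: [-179.6, -2.6, 178.6]
force: [-19.5, 1.8, 14.4]
gripper_width: -0.0001
```

Request:
play_rows(rows=[0.012,0,-0.002,0,-2.6,0,0,0,-0.05,0,0,0,0,0,-0.05,0,0,0,0.025,-0.055,0,0,0,0,0.025,-0.055,0,0,0,0,0.025,-0.055,0,0,0,0,0.025,-0.055,0,0,0,0,0.025,-0.055,0,0,0,0,0.025,-0.055,0,0,0,0,0.02,-0.055,0,0,0,0])

```text
clock: 8.72
tool_pos: [0.3659, -0.2905, 0.1527]
ee_rot: [-179.5, 1.3, 179.2]
force: [0.3, -1.4, 1.5]
gripper_width: -0.0003
```

```bash
python3 v.py side s10 130 130 330 300 4;python3 v.py top t10 140 80 310 255 4.5
```

```text
8.775 [ 0.36199938 -0.29864938  0.15283211] [-179.28195829    1.28326866  178.66155417] [-1.71648402 -6.62050487 -0.39595349]
8.825 [ 0.36356685 -0.29512437  0.15265385] [-179.37516716    1.29302283  178.62487352] [ 0.63141539  1.17068102 -0.58026231]
```

View pics/s10d.png

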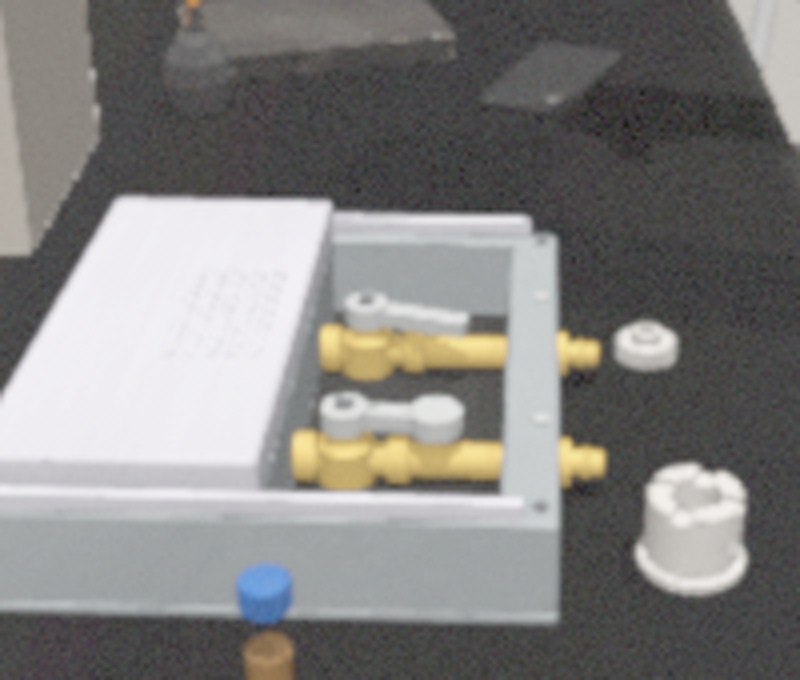

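View pics/t10d.png

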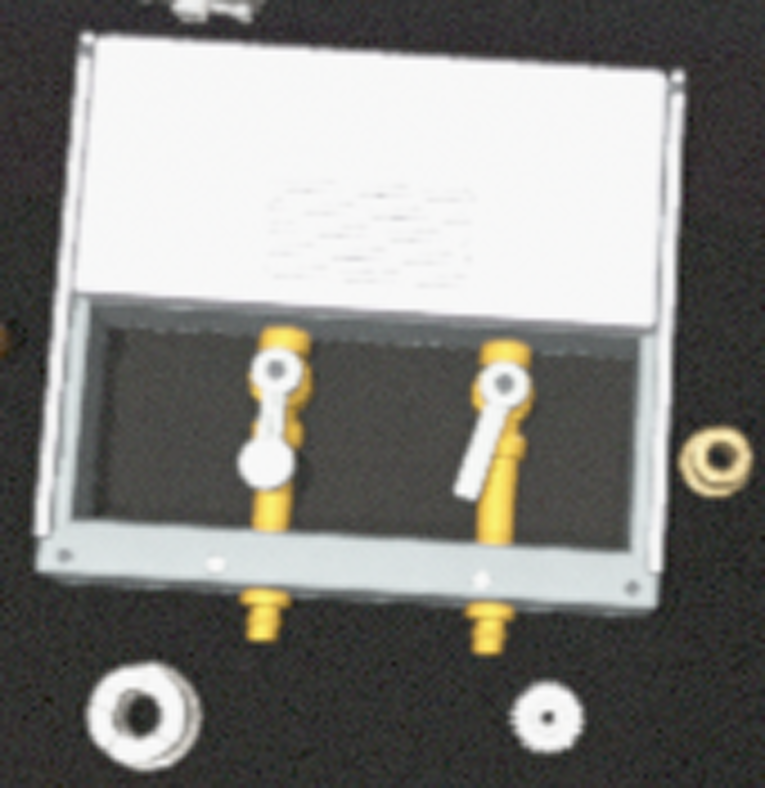

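```bash
python3 -c "
from h import *
c=load('t10')
f=lambda p,z: ray(c,140+(p[0]+.5)/4.5-.5,80+(p[1]+.5)/4.5-.5,z)
o=np.array([.5666,.0981,0]);a=np.radians(-1.64);x=np.array([np.cos(a),np.sin(a),0]);y=np.array([-x[1],x[0],0])
for n,p,z in(('piv',(276,370),.046),('disc',(267,463),.046),('ppiv',(504,383),.046),('ptip',(467,496),.046),('ledgeinner',(262,528),.052),('covL',(76,294),.074),('covR',(655,328),.074)):
  P=f(p,z);print(n,P.round(4),((P-o)@x).round(4),((P-o)@y).round(4))
"
```

```text
piv [0.5373 0.1394 0.046 ] -0.0305 0.0404
disc [0.4938 0.1416 0.046 ] -0.074 0.0414
ppiv [0.5345 0.0342 0.046 ] -0.0302 -0.0648
ptip [0.4813 0.0497 0.046 ] -0.0839 -0.0508
ledgeinner [0.463  0.1419 0.052 ] -0.1048 0.0408
covL [0.5632 0.2272 0.074 ] -0.007 0.129
covR [ 0.5562 -0.0327  0.074 ] -0.0066 -0.131
```

Request:
play_rows(rows=[-0.018,0.055,0,0,1.2,0,-0.018,0.055,0,0,0,0,-0.018,0.055,0,0,0,0,-0.018,0.055,0,0,0,0,-0.018,0.055,0,0,0,0,-0.018,0.055,0,0,0,0,-0.012,0.04,0,0,0,0,0,0,0,0,0,0])

```text
clock: 9.82
tool_pos: [0.5064, 0.0812, 0.1514]
ee_rot: [-179.4, 1.1, 178.0]
force: [-0.1, -0.3, -0.3]
gripper_width: -0.0001
```

```bash
cat > b.py <<'E'
from h import *
o=np.array([.5666,.0981,0]);a=np.radians(-1.64);x=np.array([np.cos(a),np.sin(a),0]);y=np.array([-x[1],x[0],0])
s=sensors.get_state();P=s['tool_pos']-o
print(s['clock'],'box',(P@x).round(4),(P@y).round(4),'z',P[2].round(4),s['ee_rot'].round(2),s['force'].round(1))
E
python3 b.py; python3 -c "
import numpy as np
pr=None
for t in np.arange(0,1.61,.2):
  q=.0265-.0035*t/1.57;p=np.array([-.03,.04])+.043*np.array([-np.cos(t),np.sin(t)])-q*np.array([np.sin(t),np.cos(t)])
  print(t.round(1),p.round(4),None if pr is None else (p-pr).round(4));pr=p"
```

```text
9.825 box -0.0597 -0.0186 z 0.1514 [-179.36    1.06  178.04] [-0.1 -0.3 -0.3]
0.0 [-0.073   0.0135] None
0.2 [-0.0773  0.023 ] [-0.0043  0.0095]
0.4 [-0.0796  0.0332] [-0.0023  0.0102]
0.6 [-0.0797  0.0435] [-0.0001  0.0104]
0.8 [-0.0777  0.0536] [0.002  0.0101]
1.0 [-0.0737  0.0631] [0.004  0.0094]
1.2 [-0.0678  0.0714] [0.0059 0.0084]
1.4 [-0.0603  0.0784] [0.0074 0.007 ]
1.6 [-0.0517  0.0837] [0.0087 0.0053]
```

Request:
play_rows(rows=[0.0135,0.0135,0,-0.6,1,-0.3,0,0,0.04,0,0,0,0,0,0.04,0,0,0,0,0,0.02,0,0,0,0,0,0,0,0,0])

```text
clock: 10.45
tool_pos: [0.4904, 0.0945, 0.0502]
ee_rot: [179.9, 0.0, 178.1]
force: [0.1, -1.0, -0.4]
gripper_width: 0.0003
```

```bash
python3 b.py; python3 v.py side s11 130 130 330 300 4
```

```text
10.45 box -0.076 -0.0058 z 0.0502 [1.7991e+02 2.0000e-02 1.7809e+02] [ 0.1 -1.  -0.4]
10.5 [0.49079631 0.0944746  0.0509139 ] [1.79897782e+02 7.76745290e-02 1.78089648e+02] [-0.03510621 -1.10217732  0.21958729]
```

View pics/s11d.png

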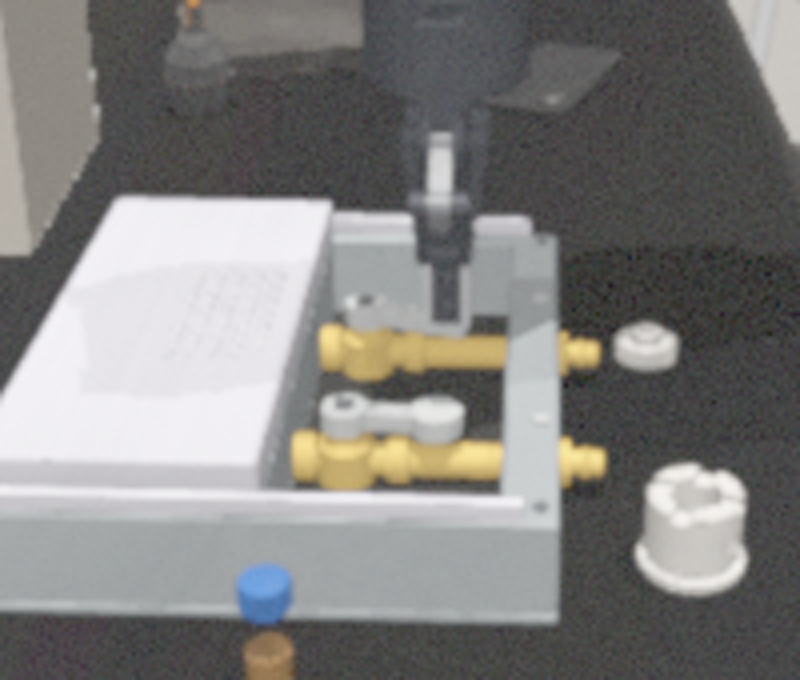

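Request:
play_rows(rows=[0,0,0.015,0,0,0,0,0,0.01,0,0,0,0,0,0.004,0,0,0,0,0,0,0,0,0])

```text
clock: 11.0
tool_pos: [0.4918, 0.0943, 0.0222]
ee_rot: [179.8, 0.3, 178.0]
force: [0.4, 0.0, -0.1]
gripper_width: -0.0004
```

```bash
python3 b.py; python3 v.py side s12 130 130 330 300 4
```

```text
11.0 box -0.0747 -0.0059 z 0.0222 [179.83   0.26 178.01] [ 0.4  0.  -0.1]
11.05 [0.49187757 0.09441661 0.02234014] [179.8207273    0.26757286 178.01070737] [ 0.44728798  0.23336019 -0.1786544 ]
```

View pics/s12d.png

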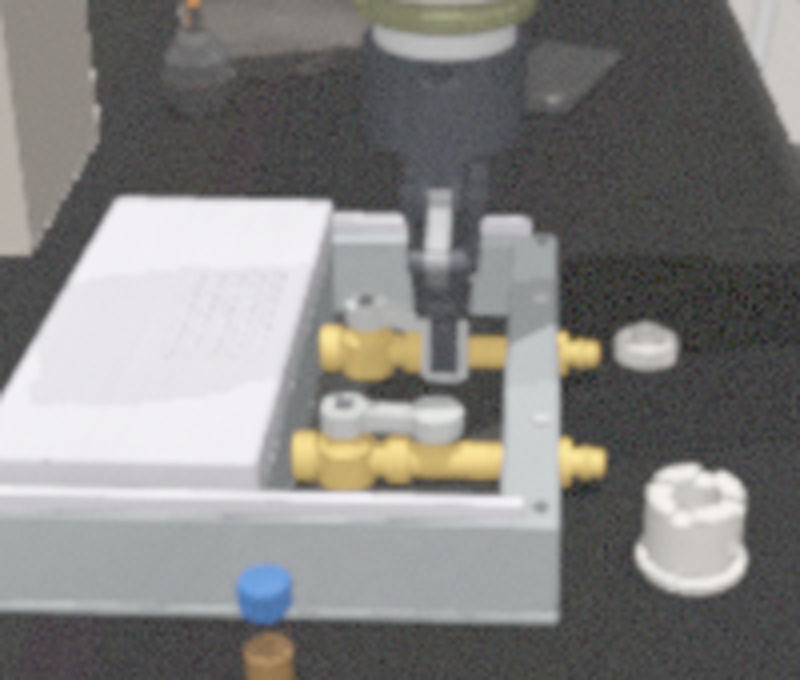

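Request:
play_rows(rows=[0,0.01,0.002,0,0,-0.3,0,0.01,0,0,0,0,0.002,0.005,0,0,0,0,0.002,0.005,0,0,0,0,0.001,0.005,0,0,0,0,0.001,0.005,0,0,0,0])

```text
clock: 11.8
tool_pos: [0.4876, 0.1361, 0.0211]
ee_rot: [179.9, 0.4, 178.2]
force: [0.3, -3.7, 1.4]
gripper_width: 0.0001
```

```bash
python3 b.py; python3 v.py side s13 130 130 330 300 4
```

```text
11.8 box -0.08 0.0357 z 0.0211 [179.88   0.37 178.22] [ 0.3 -3.7  1.4]
11.85 [0.48755312 0.13699846 0.02112309] [179.84464552   0.36506369 178.27631927] [ 0.10154153 -1.94533756  0.87890344]
```

View pics/s13d.png

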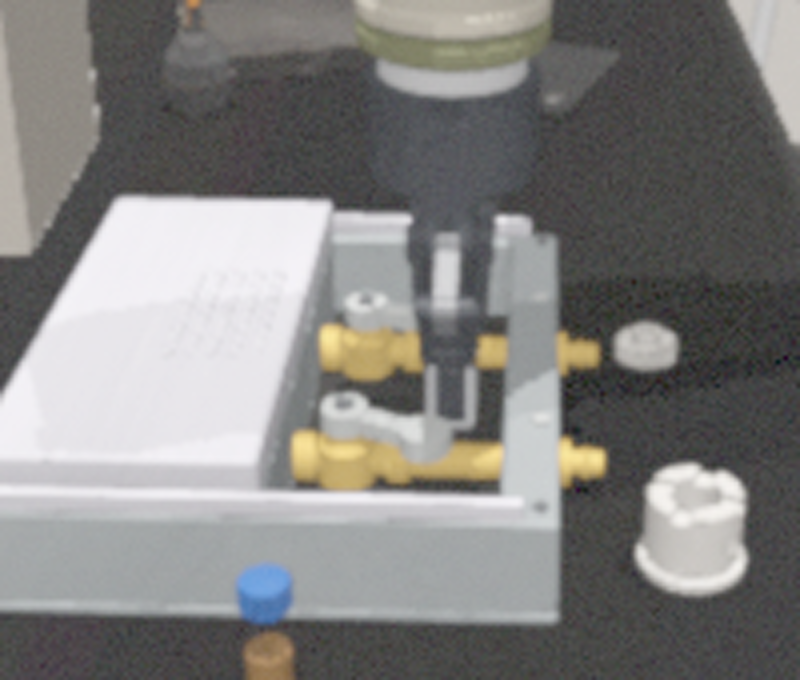

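Request:
play_rows(rows=[-0.001,0.007,0,0,0,0,-0.002,0.005,0,0,0,0,-0.002,0.005,0,0,0,0,-0.002,0.005,0,0,0,0,-0.002,0.005,0,0,0,0,-0.003,0.004,0,0,0,0,-0.003,0.004,0,0,0,0])

```text
clock: 12.72
tool_pos: [0.5021, 0.173, 0.0206]
ee_rot: [180.0, 0.1, 178.3]
force: [-1.4, -3.0, -1.1]
gripper_width: -0.0001
```

```bash
python3 b.py; python3 v.py side s14 130 130 330 300 4
```

```text
12.725 box -0.0666 0.0731 z 0.0206 [1.7995e+02 1.0000e-01 1.7829e+02] [-1.4 -3.  -1.1]
12.775 [0.50266176 0.17385809 0.02067081] [1.79914565e+02 1.36390326e-01 1.78320432e+02] [-1.06855575 -0.98007091 -0.9645653 ]
```

View pics/s14d.png

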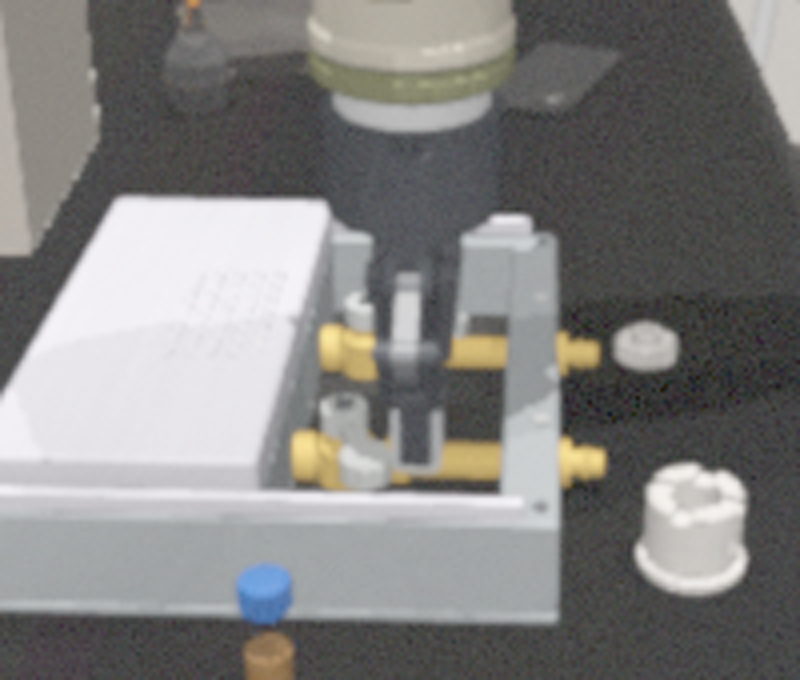

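Request:
play_rows(rows=[-0.004,0.003,0,0,0,0,-0.004,0.003,0,0,0,0,-0.003,0.002,0,0,0,0,-0.002,0.001,0,0,0,0])

```text
clock: 13.28
tool_pos: [0.5163, 0.1833, 0.0206]
ee_rot: [179.9, 0.1, 178.3]
force: [-2.1, -2.1, -0.2]
gripper_width: -0.0001
```

```bash
python3 b.py
```

```text
13.275 box -0.0528 0.0837 z 0.0206 [1.7991e+02 8.0000e-02 1.7835e+02] [-2.1 -2.1 -0.2]
```

Expected end reached, but the force is still only friction; pressing on in small steps.

Request:
play_rows(rows=[-0.002,0,0,0,0,0,-0.002,0,0,0,0,0])

```text
clock: 13.52
tool_pos: [0.5168, 0.1834, 0.0205]
ee_rot: [180.0, -0.3, 178.4]
force: [-9.1, -0.6, 7.1]
gripper_width: -0.0002
```

Request:
play_rows(rows=[-0.003,0,0,0,0,0,-0.003,0,0,0,0,0])

```text
clock: 13.78
tool_pos: [0.5166, 0.1834, 0.0205]
ee_rot: [-179.9, -0.9, 178.6]
force: [-11.2, -0.7, 9.1]
gripper_width: -0.0001
```

Request:
play_rows(rows=[0.012,0,0,0,-0.8,0,0,0,-0.04,0,0,0,0,0,-0.05,0,0,0,0,0,-0.04,0,0,0,0.025,-0.055,0,0,0,0,0.025,-0.055,0,0,0,0,0.025,-0.055,0,0,0,0,0.025,-0.055,0,0,0,0,0.02,-0.055,0,0,0,0,0.01,-0.055,0,0,0,0])

```text
clock: 15.02
tool_pos: [0.3782, -0.1431, 0.1552]
ee_rot: [179.6, 1.7, 179.3]
force: [1.1, -0.4, 0.8]
gripper_width: -0.0004
```

Request:
play_rows(rows=[0.01,-0.055,0,0,0,0,0,-0.055,0,0,0,0,0,-0.03,0,0,0,0,0,0,0,0,0,0,0,0,0,0,0,0])

```text
clock: 15.65
tool_pos: [0.3692, -0.294, 0.1564]
ee_rot: [180.0, 2.4, 178.9]
force: [-0.3, 1.0, -0.3]
gripper_width: -0.0
```

```bash
python3 v.py side s15 130 130 330 300 4;python3 v.py top t15 140 80 310 255 4.5
```

```text
15.7 [ 0.36933501 -0.29383784  0.15641415] [179.96312502   2.40405191 178.91627932] [-0.2367416  -0.37708602 -0.16850469]
15.75 [ 0.36927665 -0.29342153  0.15639603] [179.94943338   2.38471218 178.9585835 ] [ 0.32204172 -0.70169336  0.78132584]
```

View pics/s15d.png

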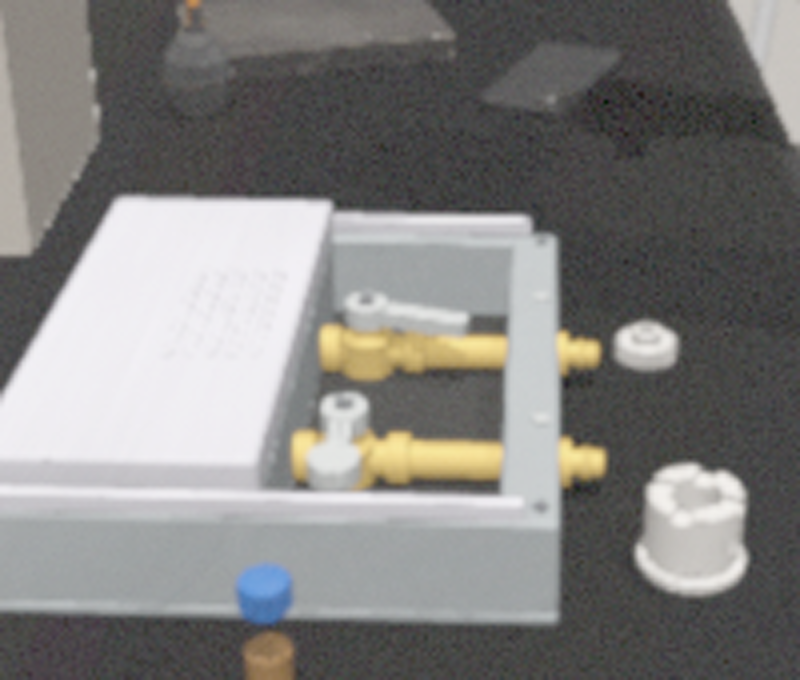

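View pics/t15d.png

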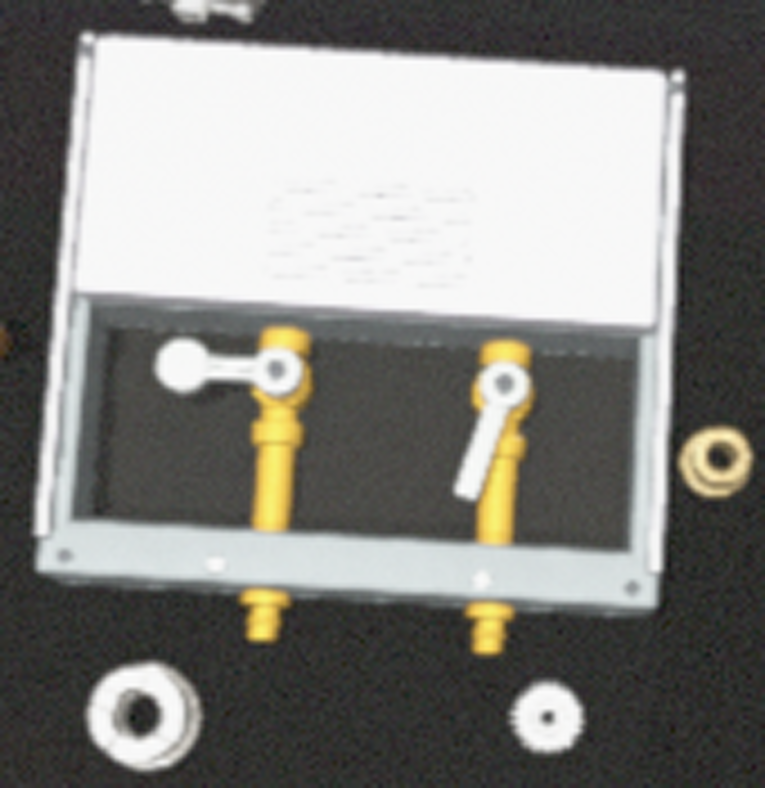

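```bash
python3 -c "
from rig import job_done
print(job_done())"
```

```text
the job is handed in; nothing more can be done
None
```

I pushed the cover fully back with closed fingertips. Then I swept the marked handle (the left valve, box y +40 mm) clockwise until it met its stop. After that I backed off, moved the arm clear to the right and handed the job in at about 16 s.

**Last checks, from the final pictures:**
- **Cover:** it is back. The finger stopped where the stop was expected, and pushing at about 20 N moved it no further. In the picture the cover measures about 108 mm, 2 mm short of 110, which is within the camera's error.
- **Marked handle:** it lies across its pipe, within about 0.2° of parallel to the box front. It did not move under about 11 N at the stop.
- **Everything else:** the plain handle, vial, bushing, gear and rotor look unmoved. The arm was clear, with near-zero force.

**Disagreements with the description:**
- **Fingertip position:** with the gripper shut, the tips stood about 15 mm behind the reported TCP, not 8 mm ahead. I found this by touching the box's front ledge, which briefly read 53 N at the fingertips. All later heights used the measured value.
- **Side camera:** it was 4 to 5 mm off near the front of the box, so positions came mainly from the top camera.

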